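# Lay the breakfast board on its mat

## Robot

A 6-joint arm with a two-finger parallel gripper is mounted at the origin on the work surface. World frame = base frame: x ahead of the robot, y to its left, z up, the work surface at z = 0. Lengths are in m, angles in rad, forces in N, time in s.
With the tool pointing down it reaches from about 0.25 to 0.775 m from the base axis. Payload 8.9 kg.
Tool frame: the origin (TCP) lies midway between the tips of the shut fingers; the grasp point (between the pads) lies 19 mm behind it; z points along the fingers, y is the direction in which the jaws open and shut (so a half turn about z gives the same grasp; the last joint's range is limited). The gripper opens to 85 mm and grips with 20 to 120 N. Pads are 22 mm wide; open, the fingers measure 114 mm over their backs; the gripper's body (76 mm by 85 mm) begins 54 mm behind the grasp point. The pads swing forward as they close: fully open they stand 13 mm farther back than shut.
Start: joints at [-1.43, 0.291, -0.153, 1.127, 0, 1.431], TCP at [0.145, -0.505, 0.231] pointing down, gripper open.
Joint ranges: [-2.52, 2.52], [-0.91, 1.74], [-1.3, 1.37], [-1.96, 2.02], [-1.52, 1.47], [-3.14, 3.14]. Speed limits (rad/s): [2.22, 2.22, 2.79, 3.14, 3.14, 3.14].

## Interface

Orientations are given as a unit quaternion [w, x, y, z].
In Python, from rig import sense, imaging, job gives the robot as it stands.
- The arm moves only by the tool servo_tool, never from a script. Its argument "increments" is text: rows parted by semicolons, each of 7 numbers parted by spaces: the shift along the world's x, y, z in m, then the turn, a rotation vector about the world's x, y, z in rad, then the opening, from -1 (shut) to 1 (fully open), so that 0 is half open. A call has 1 to 8 rows; each row shifts and turns the commanded pose from where the row before left it; what a row does not reach is not made up. A row lasts 1/8 s, in which the tool goes at most 62.5 mm and 10.7 degrees, less where a joint would pass 70% of its speed; a pose out of reach is approached as far as the arm can. A call is refused whole if a number of a shift passes 0.0625 or a number of a turn 0.188, either way. A call with a gripper value outside its range is refused whole. The fingers move at their own pace and stop on an object; the grip force is fixed at half the most. Time passes only in rows, so rows that do not move let the fingers close. It gives the time, the measured TCP pose, the force and the opening at its end, in the units of the state.
- sense(): the state, without advancing time (a new reading comes with each control period).
- imaging.read_camera(name): name is "side" or "top" or "wrist"; returns (picture, depth): 480x640x3 uint8, red, green, blue; 480x640 float32, m along the optical axis (not along the pixel's ray), 0 where there is no reading.
- imaging.calibration(name): a dict with "K" (3x3 intrinsics, pixels), "dist_coeffs" ([k1, k2, p1, p2, k3] as OpenCV has them; the pictures are not rectified), "world_to_cam" (4x4, takes a point from world to camera coordinates); the wrist camera has in their place "tool_from_camera" (4x4, takes a point from camera to tool coordinates, whose origin is the TCP and whose axes are the flange's). Camera axes: x right, y up, looking along -z (the intrinsics and any distortion apply to the point x, -y, -z); pixel columns grow to the right and rows downward; lengths in m; the calibration is good to about 2 mm. A picture is of the moment at which its call begins: read the wrist's pose just before it. calibration takes no time and is no camera call.
- job.hand_in(): hands the job in, once; it reports no verdict.
The state is a dict: "time_s": time; "joint_pos": joint angles; "joint_velocities": joint speeds; "effort": joint torques, N m; "tcp_pos": TCP position; "tcp_rot": TCP orientation; "contact_force": force on the tool from outside, world axes, zero at the start; "wrist_torque": the same for the moment, N m; "finger_gap": finger opening in m.
Only numpy, scipy, OpenCV 4.12 (cv2) and the standard library are available. Lean on these libraries where they do the work, as an engineer would, in place of code of your own. Each camera call takes 0.05 s, during which the arm holds its last target.

## Task

The wooden breakfast board stands on its long edge on the round cork mat: push it over with the fingertips, where it stands, so that it falls flat with its dark face up. Then push it by its edges, still lying flat, until it is in the middle of the mat. Only push: do not grip, lift or carry the board, and leave everything else on the table where it is.

Things in the scene. Friction and masses are not known exactly. Their poses are not given: they have to be found in the camera images.
- board: Two-tone wooden board, 200 x 120 x 18 mm, 0.24 to 0.39 kg, loose; starts standing on a long edge on the mat, 120 mm tall. Origin: middle of the edge face it stands on. x points out of the dark brown broad face (a 7 mm dark layer; the other face and 11 mm are pale birch, seen on the edges too); y along the 200 mm; z from the standing edge to the opposite one (up at the start; level, in the direction of the fall, once it lies).
- board_center (a point): Centre of the board (middle of its 200, 120 and 18 mm); 60 mm from the origin along z. It is 64 mm above the table with the board standing on the mat and 13 mm with it lying there. Pushed high on the dark face the board tips about its lower edge after some 9 degrees and falls freely onto its pale face, away from the pusher, perhaps slipping a little; lying, it slides when pushed on an edge.
- mat_center (a point): Centre of the upper face of the round cork mat: 320 mm in diameter, 4 mm thick, fixed to the table. Its axes mean nothing.
- mug_a: Blue enamel mug, 80 mm across and 80 mm high, with a handle at its own +y; origin under its centre. Stands to the left of the mat, before the toaster. Loose; leave alone.
- mug_b: The same blue mug again, to the right of the mat. Loose; leave alone.
- egg_cup: Stainless steel egg cup with a white egg, 50 mm across and 76 mm high; origin under its centre. Stands close to the mat, off one end of the board. Loose; leave alone.
- butter_dish: White ceramic butter dish with its lid on, 110 x 190 mm and 91 mm high; origin under its centre; one loose piece. Leave alone.
- crispbread_rack: Wooden rack with slots, three crispbreads in it, 100 x 220 mm and 99 mm high; origin under its centre; one loose piece. Leave alone.
- jam_jar: Jar with a red cap, 68 mm across and 95 mm high; origin under its centre. Loose; leave alone.
- toaster: Toaster, 270 mm long (along its x) by 160 mm and 185 mm high, fixed in place, nothing on it moves; its lever sticks out 30 mm at its -x end. Origin under its centre. Leave alone.
Things that resemble listed ones, but are neither listed nor needed, are in the scene too. Several things have the shape of the board; the one meant has the colours described above.

How it is judged:
On the way, in this order (a step that is already met when the one before it is completed fails the run):
1. the board lies flat with its dark face up (angle between board's own x axis and vertical below 0.1 rad and height (world z) of board_center below 0.022 m), for 0.2 s.
2. the board, lying flat, is in the middle of the mat (all of step 1 and horizontal distance between board_center and mat_center below 0.03 m), for 0.2 s.
At the end, for the whole second after the job is handed in: The board lies flat (within 0.1 rad) on the mat with its dark face up, its centre within 30 mm of the mat centre, at rest (all of step 2 and linear speed of board below 0.02 m/s and angular speed of board below 0.1 rad/s); the robot touches nothing.
It fails at once if the board is lifted ((height (world z) of board above 0.035 m or height (world z) of board_center above 0.078 m) or (angle between board's own x axis and vertical below 0.6 rad and height (world z) of board_center above 0.055 m)).
It fails at once if the board is dragged or carried more than 50 mm while still standing (angle between board's own z axis and vertical below 0.15 rad and distance of board from where it was at the start of the episode above 0.05 m).
It fails at once if the board is tipped onto its dark face (angle between board's own x axis and vertical above 2.6 rad).
It fails at once if a bystander (mug, egg cup, butter dish, crispbread rack, jam jar) is moved more than 25 mm or tipped (distance of any of mug_a, mug_b, egg_cup, butter_dish, crispbread_rack, jam_jar from where it was at the start of the episode above 0.025 m or angle between any of mug_a, mug_b, egg_cup, butter_dish, crispbread_rack, jam_jar's own z axis and vertical above 0.3 rad).
It also fails if it takes over 45 s, if anything falls off the work surface, if the arm or the gripper's body presses on something with over 40 N, if the wrist force passes 120 N, or if a joint passes its speed limit or range.

## Working session

There is one attempt and no reset: what is moved stays moved. The work goes in short steps, Python scripts to look and compute and a tool call to move; the robot and the scene stay as the last step left them, time stands still between calls to the robot, and variables do not carry over. Pictures are saved under pics/ and viewed, and the job is handed in when it is done.

Besides the shell and the picture viewer there is one more tool, called after "Request:" as name(argument=value, ...), one argument or row to a line, values as JSON. servo_tool: Moves the arm, as the interface text tells. Its arguments: {"type":"object","properties":{"increments":{"type":"string"}},"required":["increments"]}

```bash
mkdir -p pics; ls; cat > h.py <<'E'
import numpy as np, cv2
from rig import sense, imaging, job
def snap(n,f):
    p,d=imaging.read_camera(n); cv2.imwrite(f'pics/{f}.png',p[:,:,::-1]); np.save(f'pics/{f}.npy',d); return p,d
def world(n,u,v,depth):
    c=imaging.calibration(n); K=np.array(c['K']);D=np.array(c['dist_coeffs'])
    q=cv2.undistortPoints(np.array([[[u,v]]],float),K,D)[0,0]
    pc=np.array([q[0]*depth,-q[1]*depth,-depth,1])
    return (np.linalg.inv(np.array(c['world_to_cam']))@pc)[:3]
def atz(n,u,v,z):
    a=world(n,u,v,.5);b=world(n,u,v,1.);t=(z-a[2])/(b[2]-a[2]);return a+t*(b-a)
E
python3 - <<'E'
from h import *
snap('top','top0');snap('side','side0')
for n in('top','side'):
    c=imaging.calibration(n);print(np.linalg.inv(np.array(c['world_to_cam'])).round(3))
print(sense())
E
```

```text
pics
[[ 0.012  0.997 -0.082  0.376]
 [-1.     0.012  0.002  0.024]
 [ 0.003  0.082  0.997  1.37 ]
 [ 0.     0.     0.     1.   ]]
[[ 0.967  0.128 -0.219  0.107]
 [-0.254  0.52  -0.816 -1.341]
 [ 0.01   0.844  0.536  0.976]
 [ 0.     0.     0.     1.   ]]
{'time_s': 0.1, 'joint_pos': array([-1.43032791e+00,  2.91216356e-01, -1.54012479e-01,  1.12671725e+00,
       -3.68984029e-05,  1.43148098e+00]), 'joint_velocities': array([-0.00043785, -0.00151267,  0.00153404, -0.0003057 , -0.00044867,
        0.00083814]), 'effort': array([ 1.36244584e-03, -5.37978566e+01,  3.31919038e+01,  9.34823620e-03,
       -2.38443754e-04, -7.95735616e-06]), 'tcp_pos': array([ 0.14490802, -0.50420861,  0.230808  ]), 'tcp_rot': array([-5.74870930e-04,  9.90230912e-01,  1.39436043e-01, -1.87806361e-05]), 'contact_force': array([-0.03444667, -0.17553487,  0.65117303]), 'wrist_torque': array([-0.01669903, -0.00353817, -0.00751282]), 'finger_gap': 0.08540740923212205}
```

View pics/top0.png

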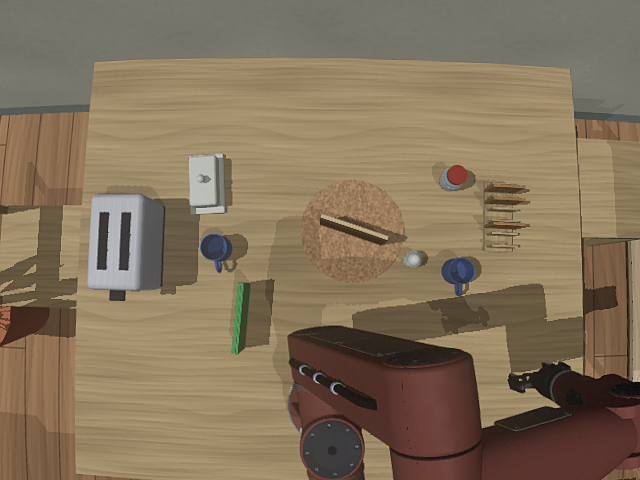

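View pics/side0.png

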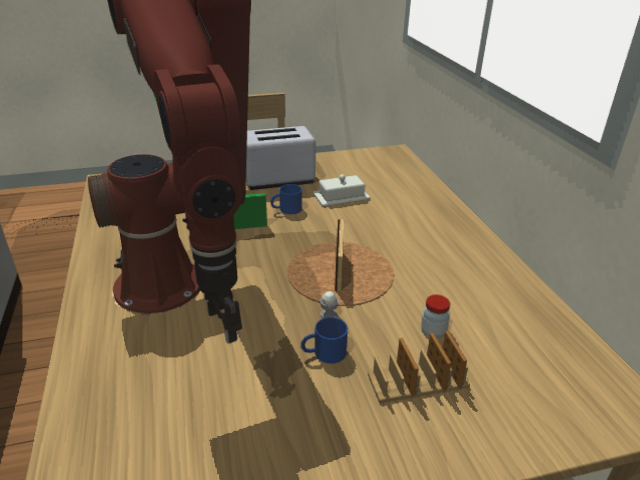

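The top view shows the mat near (353,231), with the board running from (320,217) to (388,241). The egg cup is at (413,258). I'll zoom in to see which face is dark.

```bash
python3 - <<'E'
import cv2
a=cv2.imread('pics/top0.png')[165:300,280:500];cv2.imwrite('pics/topc.png',cv2.resize(a,None,fx=3.6,fy=3.6,interpolation=cv2.INTER_CUBIC))
a=cv2.imread('pics/side0.png')[200:380,250:490];cv2.imwrite('pics/sidec.png',cv2.resize(a,None,fx=3.3,fy=3.3,interpolation=cv2.INTER_CUBIC))
E
```

```text
(no output)
```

View pics/topc.png

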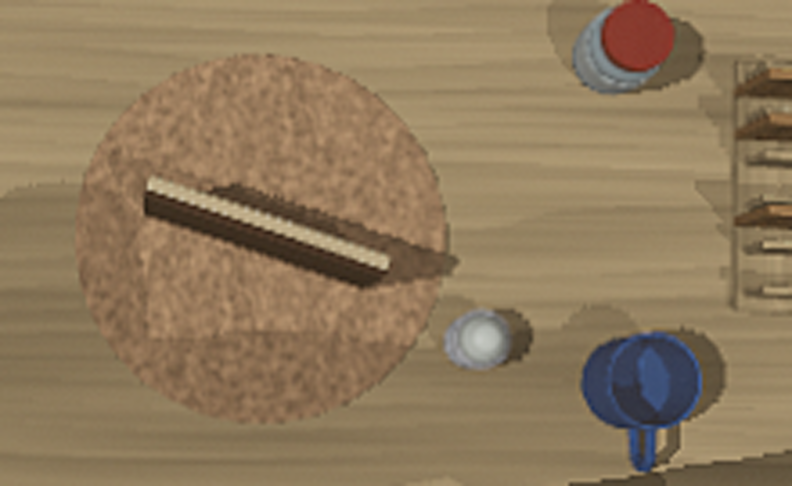

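View pics/sidec.png

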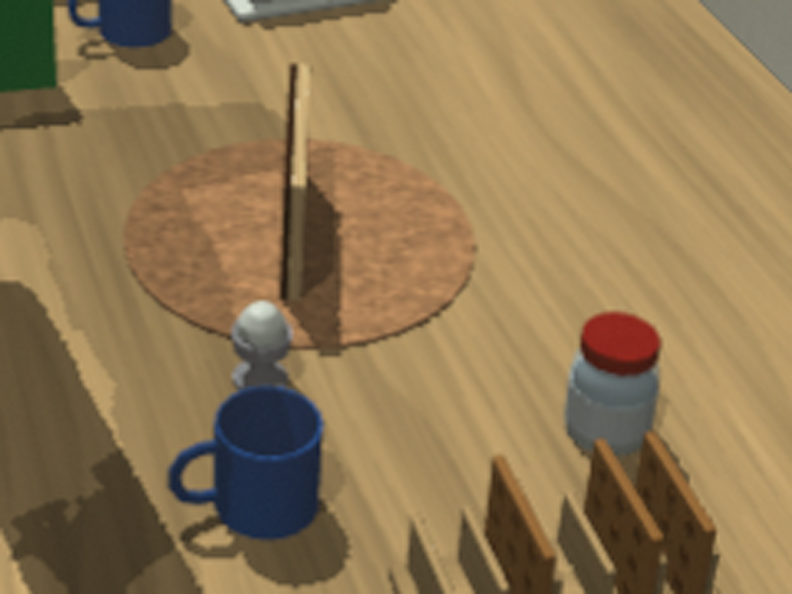

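```bash
python3 - <<'E'
from h import *
p=cv2.imread('pics/top0.png')
f=lambda x,y:(x/3.6+280-.4,y/3.6+165-.4)
for nm,x,y,z in [('L far',152,176,.124),('R far',390,257,.124),('L bnd',148,192,.124),('R bnd',386,272,.124),('botL',146,215,.004),('botR',370,288,.004),
 ('matL',76,235,.004),('matR',447,235,.004),('matT',262,54,.004),('matB',262,424,.004),('egg',484,337,.06),('eggL',446,345,.03),('mugb c',655,378,.08),('jar',640,35,.095)]:
    print(nm,atz('top',*f(x,y),z).round(4))
# mat by segmentation
d=np.load('pics/top0.npy'); 
hsv=cv2.cvtColor(p,cv2.COLOR_BGR2HSV);
g=lambda x,y:(hsv[int(y/3.6+165),int(x/3.6+280)])
print(g(200,120),g(150,380),g(500,100),g(560,250),g(100,130))
for x,y in [(270,215),(485,337),(655,378)]:
    u,v=f(x,y);print(world('top',u,v,float(d[round(v),round(u)])).round(4))
# side: board tops crop 3.3 +(250,200)
s=lambda x,y:(x/3.3+250-.4,y/3.3+200-.4)
for nm,x,y,z in [('far top',300,66,.124),('near top',298,185,.124),('near bot',290,299,.004),('matL',124,238,.004),('matR',475,245,.004)]:
    print(nm,atz('side',*s(x,y),z).round(4))
E
```

```text
L far [0.562  0.0302 0.124 ]
R far [ 0.5003 -0.1572  0.124 ]
L bnd [0.5493 0.0332 0.124 ]
R bnd [ 0.4885 -0.154   0.124 ]
botL [0.546  0.0356 0.004 ]
botR [ 0.4854 -0.1574  0.004 ]
matL [0.528  0.0954 0.004 ]
matR [ 0.532 -0.224  0.004]
matT [ 0.6883 -0.0634  0.004 ]
matB [ 0.3681 -0.0654  0.004 ]
egg [ 0.4415 -0.2443  0.06  ]
eggL [ 0.436  -0.2182  0.03  ]
mugb c [ 0.4085 -0.3812  0.08  ]
jar [ 0.6891 -0.3688  0.095 ]
[ 15 102 173] [ 15 105 151] [ 19  86 164] [ 18  89 149] [ 19  87 164]
[ 0.5471 -0.0709  0.0059]
[ 0.4409 -0.2427  0.0721]
[ 0.4104 -0.4051  0.0038]
far top [0.551  0.0263 0.124 ]
near top [ 0.4933 -0.1585  0.124 ]
near bot [ 0.4907 -0.1571  0.004 ]
matL [ 0.3702 -0.0353  0.004 ]
matR [ 0.6754 -0.1218  0.004 ]
```

Dark face points to the robot side. Mat centre is about (0.529,-0.064) and the fall direction about (0.95,-0.31). I'll approach from the dark side with the open fingers lined up along the board.

Request:
servo_tool(
  increments="0.03 0.047 0 0 0 0.18 1;0.03 0.047 0 0 0 0.18 1;0.03 0.047 0 0 0 0.18 1;0.03 0.047 0 0 0 0.18 1;0.03 0.047 0 0 0 0.18 1;0.03 0.047 0 0 0 0.18 1;0.03 0.047 0 0 0 0.18 1;0.03 0.047 0 0 0 0.18 1",
)

```text
time_s: 1.1
tcp_pos: [0.3856, -0.1269, 0.2313]
tcp_rot: [0.0, 0.65, 0.76, 0.0]
contact_force: [0.5, -0.8, 0.8]
finger_gap: 0.0849
```

Request:
servo_tool(
  increments="0.0095 0.011 0 0 0 0.1375 1;0.0095 0.011 0 0 0 0.1375 1;0.0095 0.011 0 0 0 0.1375 1;0.0095 0.011 0 0 0 0.1375 1;0.0095 0.011 0 0 0 0.1375 1;0.0095 0.011 0 0 0 0.1375 1;0.0095 0.011 0 0 0 0.1375 1;0.0095 0.011 0 0 0 0.1375 1",
)

```text
time_s: 2.1
tcp_pos: [0.4611, -0.0401, 0.2311]
tcp_rot: [-0.0, 0.158, 0.987, 0.0]
contact_force: [-0.4, 0.2, -0.1]
finger_gap: 0.0852
```

Request:
servo_tool(
  increments="-0.005 0.002 -0.035 0 0 0 1;0 0 -0.035 0 0 0 1;0 0 -0.035 0 0 0 1;0 0 -0.036 0 0 0 1;0 0 0 0 0 0 1;0 0 0 0 0 0 1",
)

```text
time_s: 2.85
tcp_pos: [0.4565, -0.0387, 0.0913]
tcp_rot: [0.0, 0.16, 0.987, -0.0]
contact_force: [-0.5, -0.3, 0.9]
finger_gap: 0.0855
```

```bash
python3 - <<'E'
from h import *
print(sense()['tcp_pos'],sense()['contact_force'])
a,_=snap('side','side1');b,_=snap('wrist','wr1')
a=cv2.imread('pics/side1.png')[200:350,270:470];cv2.imwrite('pics/side1c.png',cv2.resize(a,None,fx=4,fy=4))
E
```

```text
[ 0.45649634 -0.03870117  0.09126942] [-0.45530283 -0.25629424  0.861072  ]
```

View pics/side1c.png

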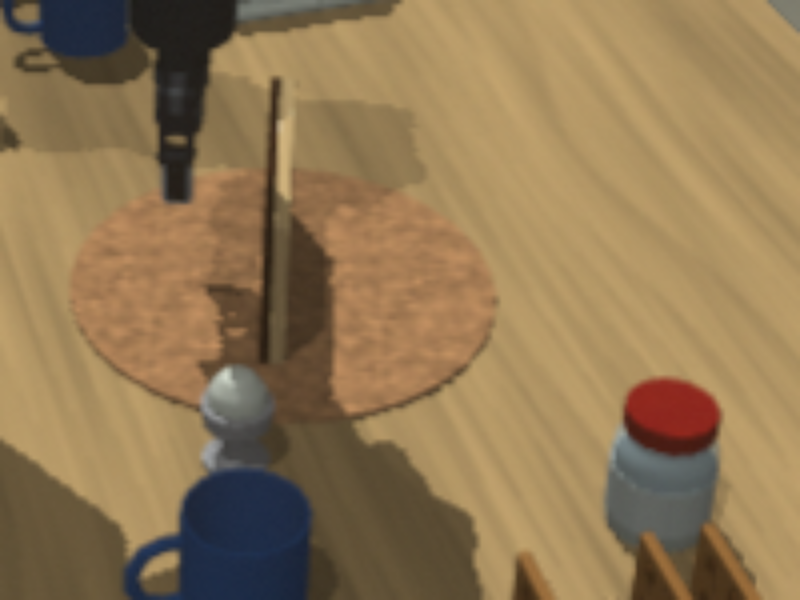

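View pics/wr1.png

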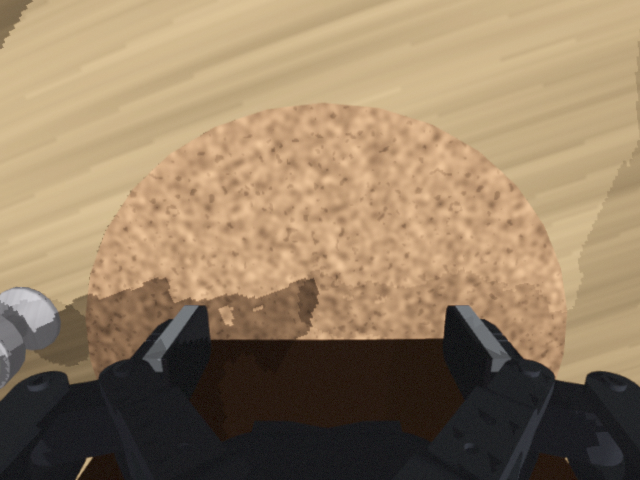

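The side crop shows the fingers at (178,195), level with the upper part of the dark face at x≈268 and clear of the egg cup. The wrist picture shows the fingers parallel to the board. I'll push now.

Request:
servo_tool(
  increments="0.019 -0.0063 0.003 0 0 0 1;0.0142 -0.0047 0 0 0 0 1;0.006 -0.002 0 0 0 0 1;0.006 -0.002 0 0 0 0 1;0.006 -0.002 0 0 0 0 1",
)

```text
time_s: 3.58
tcp_pos: [0.5071, -0.0555, 0.0932]
tcp_rot: [-0.0, 0.16, 0.987, 0.0]
contact_force: [-0.2, 0.5, -0.9]
finger_gap: 0.0852
```

Request:
servo_tool(
  increments="0.006 -0.002 0 0 0 0 1;0.006 -0.002 0 0 0 0 1;0.006 -0.002 0 0 0 0 1",
)

```text
time_s: 3.95
tcp_pos: [0.5256, -0.0617, 0.0933]
tcp_rot: [0.0, 0.16, 0.987, 0.0]
contact_force: [-0.3, -0.1, 0.3]
finger_gap: 0.0854
```

```bash
python3 - <<'E'
from h import *
a,_=snap('side','side2')
a=cv2.imread('pics/side2.png')[200:350,270:470];cv2.imwrite('pics/side2c.png',cv2.resize(a,None,fx=4,fy=4))
E
```

```text
(no output)
```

View pics/side2c.png

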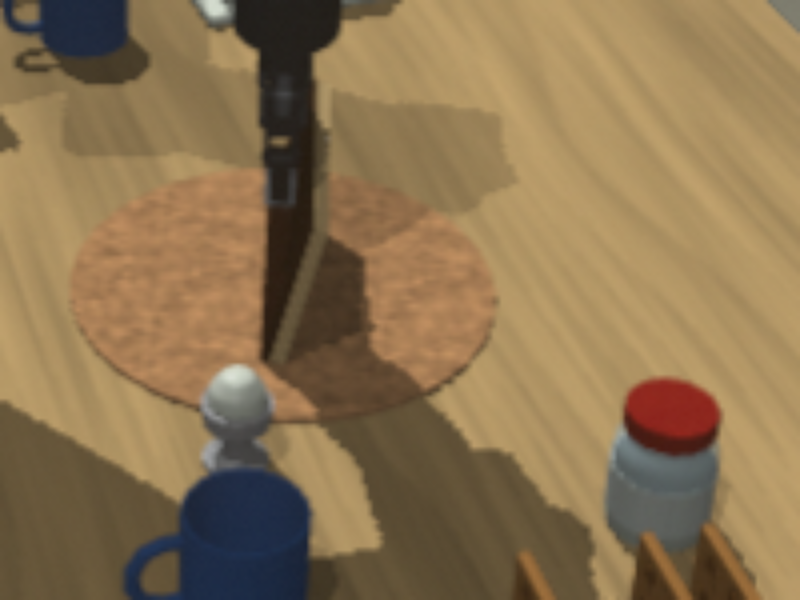

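The side crop shows the board leaning over about its lower edge at (268,360), in contact with the fingers. One more small push should send it over.

Request:
servo_tool(
  increments="0.006 -0.002 0 0 0 0 1;0 0 0 0 0 0 1;0 0 0 0 0 0 1;0 0 0 0 0 0 1;0 0 0 0 0 0 1",
)

```text
time_s: 4.62
tcp_pos: [0.5311, -0.0635, 0.0933]
tcp_rot: [-0.0, 0.16, 0.987, 0.0]
contact_force: [-0.5, -0.5, 0.7]
finger_gap: 0.0852
```

```bash
python3 - <<'E'
from h import *
a,_=snap('side','side3')
a=cv2.imread('pics/side3.png')[200:350,270:470];cv2.imwrite('pics/side3c.png',cv2.resize(a,None,fx=4,fy=4))
E
```

```text
(no output)
```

View pics/side3c.png

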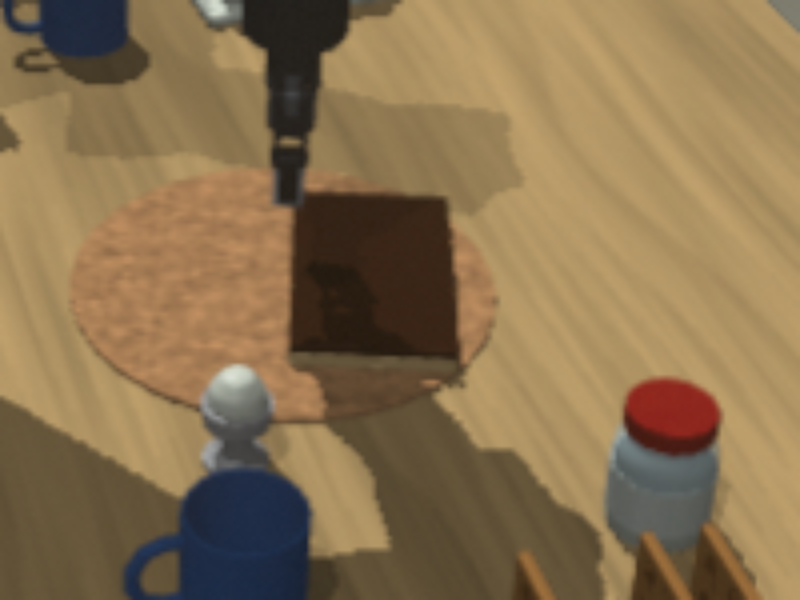

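The board lies flat with its dark face up. Its corners in the crop are (292,353), (300,195), (446,198) and (460,356). I'll raise the arm above the board and measure.

Request:
servo_tool(
  increments="0 0 0.05 0 0 0 1;0.05 -0.017 0.01 0 0 0 1;0.05 -0.017 0 0 0 0 1;0.05 -0.017 0 0 0 0 1;0.02 -0.007 0 0 0 0 1;0 0 0 0 0 0 1",
)

```text
time_s: 5.42
tcp_pos: [0.7018, -0.122, 0.1523]
tcp_rot: [-0.0, 0.16, 0.987, 0.0]
contact_force: [-0.5, 0.1, -1.0]
finger_gap: 0.0854
```

```bash
python3 - <<'E'
from h import *
s=lambda x,y:(x/4+270-.4,y/4+200-.4)
P=[atz('side',*s(x,y),.022) for x,y in [(292,353),(300,195),(446,198),(460,356)]]
print(np.round(P,4),np.mean(P,0))
print(sense()['tcp_pos'])
snap('top','top4');snap('wrist','wr4')
a=cv2.imread('pics/top4.png')[165:300,280:500];cv2.imwrite('pics/top4c.png',cv2.resize(a,None,fx=3.6,fy=3.6,interpolation=cv2.INTER_CUBIC))
E
```

```text
[[ 0.5006 -0.1722  0.022 ]
 [ 0.5656  0.0184  0.022 ]
 [ 0.6751 -0.0129  0.022 ]
 [ 0.6145 -0.204   0.022 ]] [ 0.58896838 -0.09270008  0.022     ]
[ 0.7017607  -0.12200404  0.15226327]
```

View pics/top4c.png

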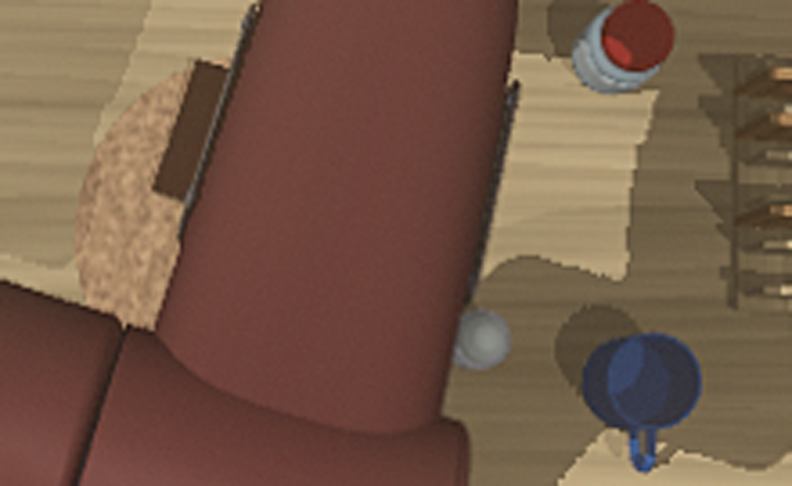

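View pics/wr4.png

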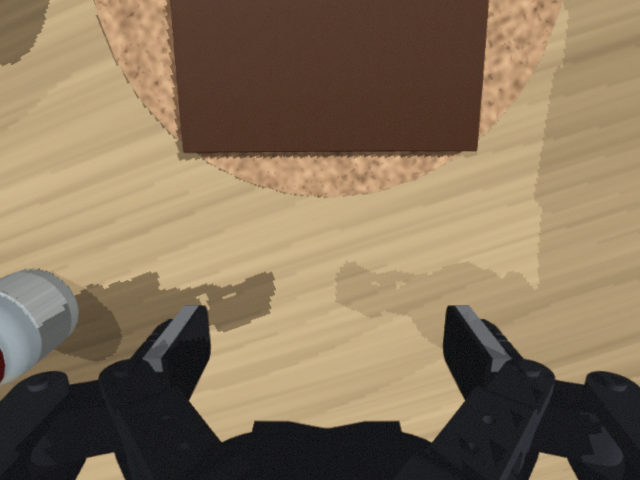

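The top crop shows two free corners, far-left at (195,60) and near-left at (153,188). The wrist picture shows the far edge from (183,152) to (477,151), parallel to the jaws. The wrist view can check the side measurement.

```bash
cat >> h.py <<'E'
from scipy.spatial.transform import Rotation as R
def wristz(u,v,z,pos,q):
    c=imaging.calibration('wrist');T=np.array(c['tool_from_camera'])
    x=cv2.undistortPoints(np.array([[[u,v]]],float),np.array(c['K']),np.array(c['dist_coeffs']))[0,0]
    r=R.from_quat([q[1],q[2],q[3],q[0]])
    o=r.apply(T[:3,3])+pos; d=r.apply(T[:3,:3]@np.array([x[0],-x[1],-1]))
    return o+d*(z-o[2])/d[2]
E
python3 - <<'E'
from h import *
s=sense();p,q=s['tcp_pos'],s['tcp_rot']
for u,v,z in [(183,152,.022),(477,151,.022),(171,5,.022),(489,5,.022),(325,197,.004),(98,5,.004),(560,5,.004),(200,155,.004),(470,140,.004)]: print((u,v),wristz(u,v,z,p,q).round(4))
f=lambda x,y:(x/3.6+280-.4,y/3.6+165-.4)
print(atz('top',*f(195,60),.022),atz('top',*f(153,188),.022))
E
```

```text
(183, 152) [ 0.6173 -0.1963  0.022 ]
(477, 151) [ 0.6796 -0.0074  0.022 ]
(171, 5) [ 0.531  -0.1677  0.022 ]
(489, 5) [0.5939 0.0211 0.022 ]
(325, 197) [ 0.6799 -0.116   0.004 ]
(98, 5) [ 0.5068 -0.2192  0.004 ]
(560, 5) [0.6052 0.0761 0.004 ]
(200, 155) [ 0.6222 -0.1917  0.004 ]
(470, 140) [ 0.6735 -0.0044  0.004 ]
[ 0.67811705 -0.00487733  0.022     ] [0.56697492 0.02975297 0.022     ]
```

Wrist and top agree. The board centre is about (0.591,-0.083), and it needs about 65 mm along (-0.95,+0.31). I'll go down just beyond the far edge.

Request:
servo_tool(
  increments="0 0 -0.045 0 0 0 1;0 0 -0.045 0 0 0 1;0 0 -0.04 0 0 0 1;0 0 -0.012 0 0 0 1;0 0 -0.006 0 0 0 1;0 0 -0.004 0 0 0 1;0 0 0 0 0 0 1",
)

```text
time_s: 6.4
tcp_pos: [0.7018, -0.1217, 0.0024]
tcp_rot: [0.001, 0.16, 0.987, -0.0]
contact_force: [-0.4, 1.1, -0.5]
finger_gap: 0.0857
```

```bash
python3 - <<'E'
from h import *
print(sense()['tcp_pos'],sense()['contact_force'])
a,_=snap('side','side5');snap('wrist','wr5')
a=cv2.imread('pics/side5.png')[200:350,270:470];cv2.imwrite('pics/side5c.png',cv2.resize(a,None,fx=4,fy=4))
E
```

```text
[ 0.70180046 -0.12173105  0.00239835] [-0.40534132  1.07930199 -0.50719178]
```

View pics/side5c.png

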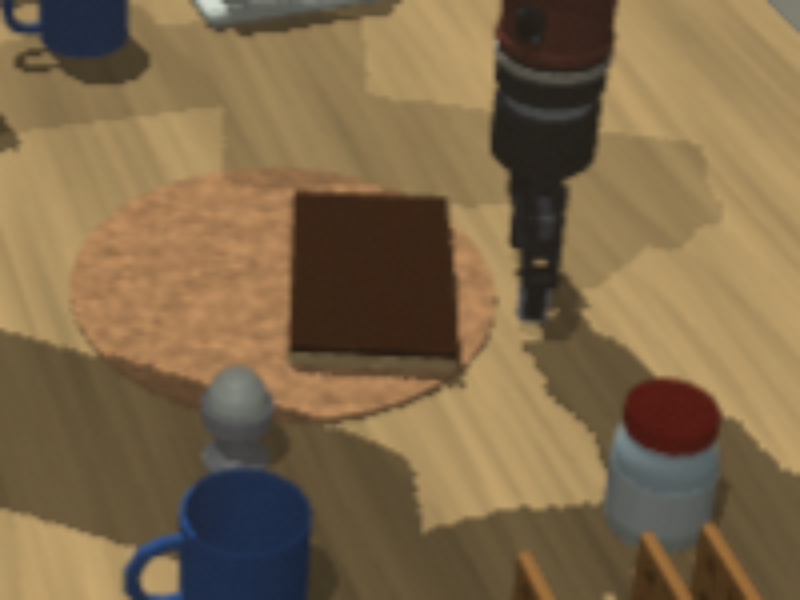

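The fingertips are at (535,315) in the crop, beyond the far edge and clear of the table with no force. I'll lower 4 mm and push.

Request:
servo_tool(
  increments="-0.018 0.006 -0.004 0 0 0 1;-0.018 0.006 0 0 0 0 1;-0.009 0.003 0 0 0 0 1;-0.009 0.003 0 0 0 0 1;-0.009 0.003 0 0 0 0 1;-0.009 0.003 0 0 0 0 1;-0.009 0.003 0 0 0 0 1;-0.009 0.003 0 0 0 0 1",
)

```text
time_s: 7.5
tcp_pos: [0.6108, -0.0915, -0.0026]
tcp_rot: [0.0, 0.16, 0.987, -0.0]
contact_force: [2.9, -0.9, 2.8]
finger_gap: 0.0851
```

```bash
python3 - <<'E'
from h import *
a,_=snap('side','side6');
a=cv2.imread('pics/side6.png')[200:350,270:470];cv2.imwrite('pics/side6c.png',cv2.resize(a,None,fx=4,fy=4))
E
```

```text
(no output)
```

View pics/side6c.png

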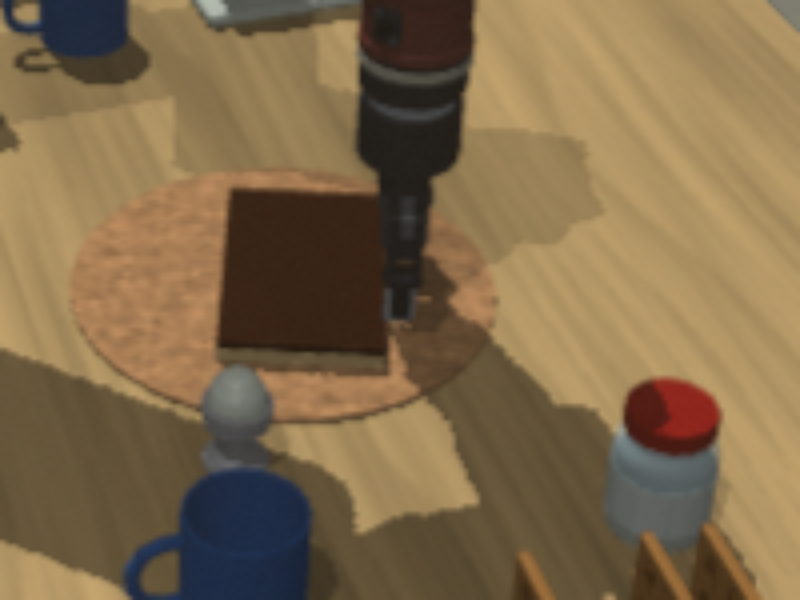

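The board slid back straight; its corners are now at (230,188) and (388,372). I'll push about 14 mm more, then back off and lift.

Request:
servo_tool(
  increments="-0.007 0.0024 0 0 0 0 1;-0.005 0.0017 0 0 0 0 1;-0.0023 0.0008 0 0 0 0 1;0 0 0 0 0 0 1;0.015 -0.005 0 0 0 0 1;0.03 -0.01 0.01 0 0 0 1;0.03 -0.01 0.06 0 0 0 1;0.03 -0.01 0.055 0 0 0 1",
)

```text
time_s: 8.55
tcp_pos: [0.699, -0.1208, 0.1176]
tcp_rot: [-0.001, 0.16, 0.987, 0.0]
contact_force: [1.8, -0.2, -1.2]
finger_gap: 0.0856
```

Request:
servo_tool(
  increments="0 0 0.05 0 0 0 1;0 0 0 0 0 0 1",
)

```text
time_s: 8.8
tcp_pos: [0.7014, -0.1214, 0.1712]
tcp_rot: [0.003, 0.16, 0.987, -0.0]
contact_force: [-0.7, 0.4, -1.0]
finger_gap: 0.0854
```

```bash
python3 - <<'E'
from h import *
s=sense();np.savez('s7',p=s['tcp_pos'],q=s['tcp_rot']);print(s['tcp_pos'],s['contact_force'])
snap('wrist','wr7');snap('top','top7');snap('side','side7')
a=cv2.imread('pics/top7.png')[165:300,280:500];cv2.imwrite('pics/top7c.png',cv2.resize(a,None,fx=3.6,fy=3.6,interpolation=cv2.INTER_CUBIC))
a=cv2.imread('pics/side7.png')[200:350,270:470];cv2.imwrite('pics/side7c.png',cv2.resize(a,None,fx=4,fy=4))
E
```

```text
[ 0.70144026 -0.12142257  0.17115023] [-0.72828483  0.36885816 -1.0232445 ]
```

View pics/wr7.png

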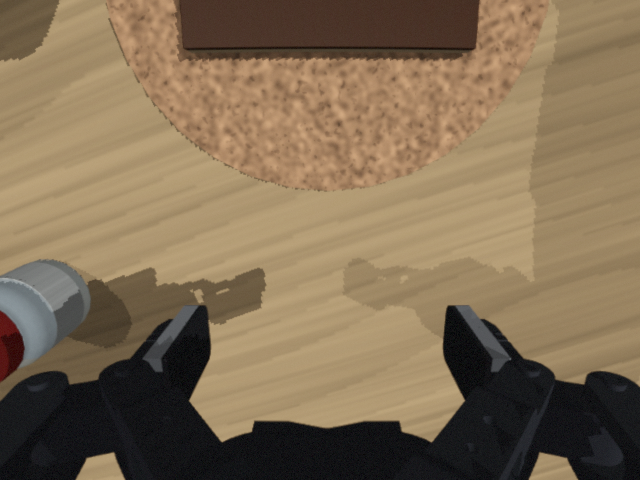

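View pics/top7c.png

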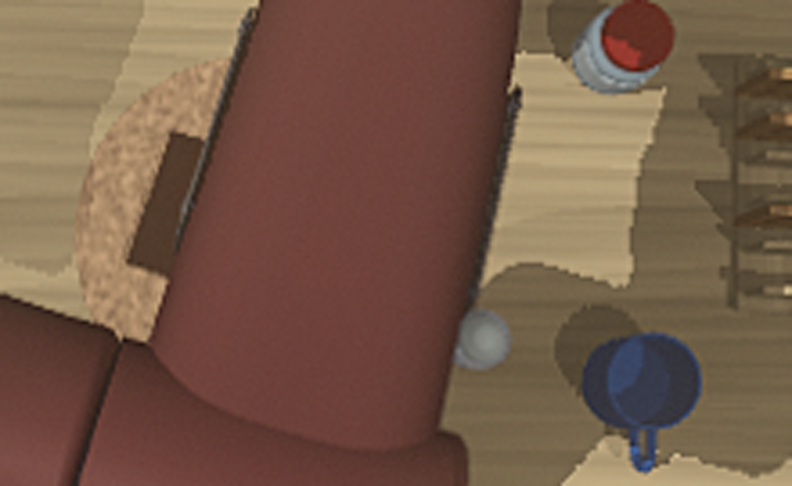

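View pics/side7c.png

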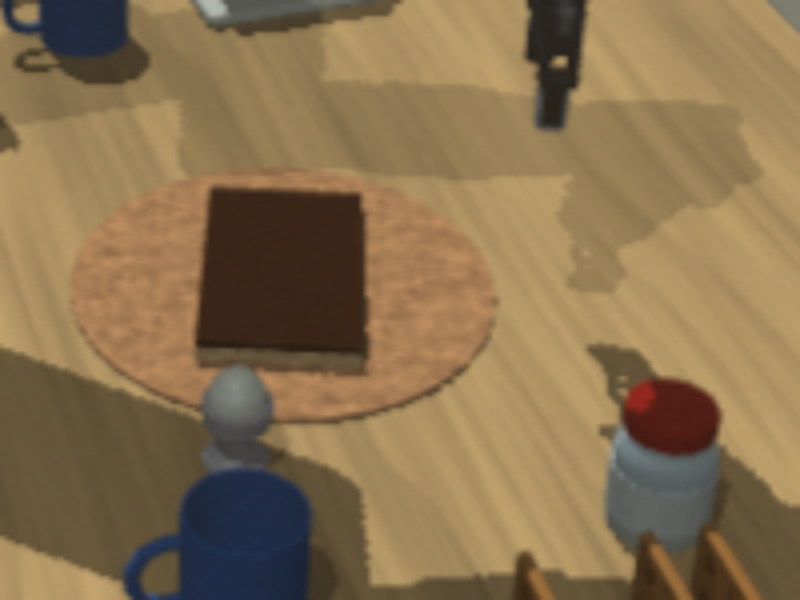

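The wrist picture shows the far edge from (183,48) to (477,48). The side crop shows the board flat and dark face up, with corners (197,347), (211,187), (360,194) and (366,352). In the top crop the left corners are at (173,132) and (128,263).

```bash
python3 - <<'E'
from h import *
s=np.load('s7.npz');p,q=s['p'],s['q']
a=wristz(183,48,.022,p,q);b=wristz(477,48,.022,p,q);n=np.array([.949,-.314,0])
print('wrist',a,b,(a+b)/2-.06*n)
for u,v in [(325,190),(150,88+8),(495,137)]:
    w=wristz(u,v,.004,p,q);print('mat rim',w,np.hypot(w[0]-.529,w[1]+.064))
f=lambda x,y:(x/3.6+280-.4,y/3.6+165-.4)
a=atz('top',*f(173,132),.022);b=atz('top',*f(128,263),.022);print('top',a,b,(a+b)/2-.1*np.array([.314,.949,0]))
g=lambda x,y:(x/4+270-.4,y/4+200-.4)
print('side',np.mean([atz('side',*g(x,y),.022) for x,y in [(197,347),(211,187),(360,194),(366,352)]],0))
print(sense()['contact_force'],sense()['time_s'])
E
```

```text
wrist [ 0.55436148 -0.17528497  0.022     ] [0.61742383 0.01397544 0.022     ] [ 0.52895265 -0.06181476  0.022     ]
mat rim [ 0.67990481 -0.11583549  0.004     ] 0.15955932656412344
mat rim [ 0.57169295 -0.21652514  0.004     ] 0.1583875208986009
mat rim [0.68201669 0.01978033 0.004     ] 0.17445128338970164
top [0.61535699 0.01329126 0.022     ] [0.50273585 0.05012299 0.022     ] [ 0.52764642 -0.06319288  0.022     ]
side [ 0.52542039 -0.06968348  0.022     ]
[-0.03344113 -0.43113209  0.08128963] 8.95
```

All three views put the centre within about 7 mm of the mat centre, and the arm is clear.

```bash
python3 -c "
from rig import job
print(job.hand_in())"
```

```text
the job is handed in; nothing more can be done
None
```

I pushed the board over with the open fingertips, high on its dark face. It fell flat with the dark face up. I then pushed it back about 65 mm by its far edge, lifted clear and handed the job in at about 9 s.

**Position:** I measured the mat centre at about (0.529, -0.064), and the three views put the board centre close to it:

| View | Board centre (x, y in m) | Distance from mat centre |
|---|---|---|
| Wrist | (0.529, -0.062) | about 2 mm |
| Top | (0.528, -0.063) | about 2 mm |
| Side | (0.525, -0.070) | about 7 mm |

- **Disagreements:** The side camera differed from the other two by 5 to 9 mm throughout. One rim point in the last mat check came out 14 mm off. I had only estimated its pixel, and the other two points fitted to within 2 mm.
- **Other things on the table:** The last pictures show the egg cup, the right-hand mug and the jam jar where they were. Those pictures show only parts of the rack, the other mug and the butter dish, so I did not measure those three again. The arm touched only the board.

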